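Raise the can filler's guard window to its height mark

ROBOT

A 6-joint arm with a two-finger parallel gripper is mounted at the origin on the work surface. World frame = base frame: x ahead of the robot, y to its left, z up, the work surface at z = 0. Lengths are in m, angles in degrees, forces in N, time in s.
With the tool pointing down it reaches from about 0.3 to 0.75 m from the base axis. Payload 8.5 kg.
Tool frame: the origin (TCP) lies midway between the tips of the shut fingers; the grasp point (between the pads) lies 19 mm behind it; z points along the fingers, y is the direction in which the jaws open and shut (so a half turn about z gives the same grasp; the last joint's range is limited). The gripper opens to 85 mm and grips with 20 to 120 N. Pads are 22 mm wide; open, the fingers measure 114 mm over their backs; the gripper's body (76 mm by 85 mm) begins 54 mm behind the grasp point. The pads swing forward as they close: fully open they stand 13 mm farther back than shut.
Start: joints at [55.674, 21.807, 74.336, -0, 83.858, -12.336], TCP at [0.206, 0.51, 0.231] pointing down, gripper open.
Joint ranges: [-178.18, 178.18], [-50.72, 133.34], [12.68, 142.11], [-81.47, 261.47], [9.98, 163.14], [-165.26, 165.26]. Speed limits (degrees/s): [136.94, 136.94, 180, 180, 180, 180].

INTERFACE

Orientations are given as a 3x3 rotation matrix whose columns are the frame's x, y, z axes.
In Python, from rig import env, viewer, ticket gives the robot as it stands. The module is installed in compiled form; this text tells all that it offers.
- The arm moves only by the shell command python3 -m pendant 'ROWS' [FORCE]. ROWS is JSON, a list of rows, each a list of 3 entries, a list of its own where there are three numbers: the shift along the world's x, y, z in mm, then the turn about the world's z in rad, then the opening, from -1 (shut) to 1 (fully open). A call has 1 to 12 rows; each row shifts and turns the pose as measured when the row begins; what a row does not reach is not made up. A row lasts 1/8 s, in which the tool goes at most 62.5 mm and 10.7 degrees, less where a joint would pass 70% of its speed; a pose out of reach is approached as far as the arm can. A call with a gripper value outside its range is refused whole. The fingers move at their own pace and stop on an object; FORCE is the grip in N (left out, the last holds). Time passes only in rows, so rows that do not move let the fingers close. It gives the time, the measured TCP pose, the force and the opening at its end, in the units of the state.
- env.observe(): the state, without advancing time (a new reading comes with each control period).
- viewer.get_image(name): name is "scene" or "top" or "wrist"; returns (picture, depth): 480x640x3 uint8, red, green, blue; 480x640 float32, m along the optical axis (not along the pixel's ray), 0 where there is no reading.
- viewer.camera_params(name): a dict with "fx", "fy", "cx", "cy" (pixels), "D" ([k1, k2, p1, p2, k3] as OpenCV has them; the pictures are not rectified), "rvec" (rotation vector, rad) and "tvec" (3), from world to camera coordinates, as OpenCV has them; the wrist camera has in their place "T_tool_cam" (4x4, takes a point from camera to tool coordinates, whose origin is the TCP and whose axes are the flange's). Camera axes: x right, y down, z forward; pixel columns grow to the right and rows downward; lengths in m; the calibration is good to about 2 mm. A picture is of the moment at which its call begins: read the wrist's pose just before it. camera_params takes no time and is no camera call.
- ticket.close_job(): hands the job in, once; it reports no verdict.
The state is a dict: "time_s": time; "q": joint angles; "qvel": joint speeds; "joint_efforts": joint torques, N m; "position": TCP position; "tool_rot": TCP orientation; "ft_force": force on the tool from outside, world axes, zero at the start; "wrist_torque": the same for the moment, N m; "grip_width": finger opening in m.
Only numpy, scipy, OpenCV 4.12 (cv2) and the standard library are available. Lean on these libraries where they do the work, as an engineer would, in place of code of your own. Each camera call takes 0.05 s, during which the arm holds its last target. There are 200 camera calls.

TASK

Open the bench can filler for loading: with your fingertips beneath the lip of its sloping guard window, push the window up until the end of the lip is level with the point of the clip on the rail, without running well past it, then let go and draw back. Only push, do not pinch the lip, and leave the clip, the cans and everything else where they are.

Things in the scene. Friction and masses are not known exactly. Their poses are not given: they have to be found in the camera images.
- window (a joint): Travel of the guard window up its rails, in m along the slope: 0 shut, grows as it goes up, end stop at 0.22; it starts nearly shut. Counterweights balance it: it stays where it is left, and takes about 2 to 7 N along the slope to move either way. A clear pane, 296 mm wide and 220 mm tall, framed in aluminium, that leans back 35 degrees from the vertical and slides along that slope.
- clip (a joint): Position of the height mark along the same slope, in m, on the same zero as window: the lip is level with the clip's point when window equals clip. The clip is clamped to the left rail (as seen from the robot's side) and must not be shifted.
- lip_under (a point): Point on the underside of the window's lip (see lip), at mid width, 15 mm in from the lip's outer edge. It moves with the window. Its z axis points up the slope (the direction of travel), its x axis square through the pane into the machine (forward and 35 degrees downward), its y axis along the lip to the robot's left. Free air lies in front of and below the lip: the bed is over 40 mm lower.
- lip_end (a point): Centre of the lip's left end face, at mid thickness (20 mm from the outer edge). Axes as lip_under. It moves with the window; its distance along z from mark is what is left to go.
- mark (a point): Point of the clip's nose. The clip is a black plastic block 34 by 26 mm, 14 mm thick, with a wedge-shaped nose pointing right at the lip's left end and a steel screw head. It clears the lip's end by 3 mm. Axes as lip_under.
- lip (a point): The lip (window_c5): a plain aluminium bar along the window's bottom edge, 296 mm long (y), 12 mm thick (z), standing 40 mm out towards the robot (-x), so that it rises outward by 35 degrees. This point: mid width and mid thickness, on the pane's middle plane; outer edge at x = -45 mm. Axes as lip_under.
- ridge (a point): Black rubber strip (window_c6) on the upper face of the lip, 6 mm thick, 276 mm long, from the pane to 12 mm short of the lip's outer edge. Touching strip and lip at once with the fingers counts as pinching. This point: mid length, on its upper face. Axes as lip_under.
- filler: The bench can filler: steel bed 330 by 440 mm and 50 mm high, two sloping rails 30 mm wide at y = +-170 mm that end 440 mm up, rear posts, a grey filling head with two nozzles at the back. Fixed. Origin on the table, x away from the robot's side (bed from x = -155 to +175 mm), z up. The pane's foot, when shut, lies at x = -120 mm, z = 100 mm.
- can_in_a: aluminium drinks can with a paper label, 66 mm in diameter and 122 mm tall, upright; origin at the centre of its underside, z up. It stands on the bed under the left nozzle, behind the window.
- can_in_b: aluminium drinks can with a paper label, 66 mm in diameter and 122 mm tall, upright; origin at the centre of its underside, z up. It stands on the bed under the right nozzle, behind the window.
- can_left: aluminium drinks can with a paper label, 66 mm in diameter and 122 mm tall, upright; origin at the centre of its underside, z up. It stands on the table left of the window's front.
- glass_cup: Tasting glass, 72 mm wide and 110 mm tall, upright on the table right of the window's front; origin at the centre of its underside, z up.
- sanitiser: White bottle, 72 mm in diameter and 190 mm tall, upright on the table right of the filler; origin at the centre of its underside, z up.
- spanner: Wrench lying on the table in front of the filler.
- lid_stack: Stack of can lids, 54 mm in diameter and 30 mm high, on the table in front of the filler; origin at the centre of its underside, z up.

How it is judged:
By the outcome, as a careful person would: the job done as asked, in the order asked, and still so for the second after the job is handed in, with the robot touching nothing.
It also fails if it takes over 38 s, if anything falls off the work surface, if the arm or the gripper's body presses on something with over 40 N, if the wrist force passes 120 N, or if a joint passes its speed limit or range.

## Working session

There is one attempt and no reset: what is moved stays moved. The work goes in short steps, Python scripts to look and compute and a shell command to move; the robot and the scene stay as the last step left them, time stands still between calls to the robot, and variables do not carry over. Pictures are saved under pics/ and viewed, about 8 in all and at most 12, crops included, and the job is handed in when it is done.

```bash
mkdir -p pics
cat > h.py <<'E'
import numpy as np, cv2
from rig import env, viewer, ticket
def grab(n):
    s=env.observe(); im,d=viewer.get_image(n); p=viewer.camera_params(n)
    K=np.array([[p['fx'],0,p['cx']],[0,p['fy'],p['cy']],[0,0,1]]); D=np.array(p['D'],float)
    if 'rvec' in p:
        R=cv2.Rodrigues(np.array(p['rvec'],float))[0]; t=np.array(p['tvec'],float).ravel()
        Rc=R.T; tc=-R.T@t
    else:
        T=np.array(p['T_tool_cam']); Rt=np.array(s['tool_rot']); Rc=Rt@T[:3,:3]; tc=Rt@T[:3,3]+np.array(s['position'])
    return im,d,K,D,Rc,tc
def ray(px,K,D,Rc):
    u=cv2.undistortPoints(np.array(px,float).reshape(-1,1,2),K,D).reshape(-1,2)
    return np.c_[u,np.ones(len(u))]@Rc.T
def pts(px,d,K,D,Rc,tc):
    px=np.array(px,int).reshape(-1,2)
    return ray(px,K,D,Rc)*d[px[:,1],px[:,0]][:,None]+tc
def save(n,im): cv2.imwrite('pics/'+n,im[:,:,::-1])
E
python3 - <<'E'
from h import *
s=env.observe(); print(s)
for n in('scene','top'):
    g=grab(n); save(n+'0.png',g[0]); np.savez(n+'0.npz',*g); print(n,g[5],g[4][:,2])
E
```

```text
{'time_s': 0.0, 'q': array([ 5.56760208e+01,  2.18406704e+01,  7.43836507e+01, -1.43505089e-04,
        8.38589768e+01, -1.23340688e+01]), 'qvel': array([ 0.03099557, -0.02920321,  0.00497978, -0.02208206,  0.0136088 ,
        0.00023514]), 'joint_efforts': array([-2.86950499e-04, -4.48444104e+01, -2.31275171e+01, -1.39527597e-04,
        4.83371128e-03,  5.06892559e-05]), 'position': array([0.20576414, 0.50974753, 0.23072127]), 'tool_rot': array([[-9.27249782e-01,  3.74442482e-01, -8.17712377e-04],
       [ 3.74443248e-01,  9.27249054e-01, -1.20206087e-03],
       [ 3.08120370e-04, -1.42079756e-03, -9.99998943e-01]]), 'ft_force': array([ 0.35652546,  0.16154557, -0.95128076]), 'wrist_torque': array([-0.01145706,  0.03026533,  0.00217775]), 'grip_width': 0.0854127983254258}
scene [ 0.55399084 -0.73825878  0.9106765 ] [ 0.05929962  0.66714234 -0.74256626]
top [ 0.52911698 -0.03887533  1.29042714] [ 0.06640102  0.00807466 -0.99776034]
```

View pics/scene0.png

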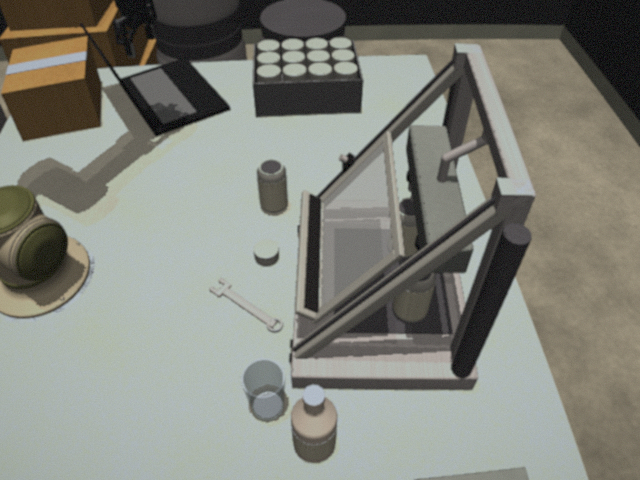

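View pics/top0.png

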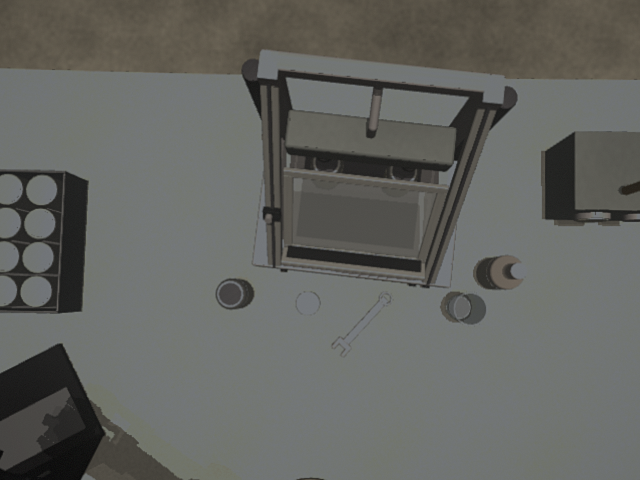

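Run:
```python
from h import *
g=list(np.load('top0.npz').values()); im,d,K,D,Rc,tc=g
a=cv2.convertScaleAbs(cv2.resize(im[190:300,240:470],None,fx=3.4,fy=3.4,interpolation=cv2.INTER_CUBIC),alpha=1.7)
g2=list(np.load('scene0.npz').values())
b=cv2.convertScaleAbs(cv2.resize(g2[0][140:340,270:420],None,fx=1.0,fy=1.0),alpha=1.4)
save('topcrop.png',a)
print('lip/strip'); 
for px in [(290,251),(290,256),(290,261),(290,264),(290,267),(290,270),(350,257),(350,263),(350,266),(350,268),(350,271),(350,274),(415,262),(415,268),(415,271),(415,274),(415,277),(268,214),(266,211),(271,216),(275,214),(278,215),(258,262),(440,281)]:
    print(px,pts(px,d,K,D,Rc,tc).round(4)[0], im[px[1],px[0]])
r=ray([(253,265),(450,287)],K,D,Rc); print(tc+r*((0.05-tc[2])/r[:,2:]))
```

```text
lip/strip
(290, 251) [0.6058 0.0503 0.1442] [35 35 33]
(290, 256) [0.5956 0.0501 0.144 ] [36 35 35]
(290, 261) [0.5851 0.0494 0.1494] [115 115 110]
(290, 264) [0.5792 0.0496 0.145 ] [89 86 81]
(290, 267) [0.5767 0.0567 0.0513] [118 122 126]
(290, 270) [ 0.5719  0.0607 -0.0022] [95 97 96]
(350, 257) [ 0.5961 -0.0725  0.1396] [35 35 34]
(350, 263) [ 0.5836 -0.0726  0.1447] [37 37 34]
(350, 266) [ 0.5774 -0.0726  0.1454] [114 110 100]
(350, 268) [ 0.5732 -0.0726  0.1495] [114 114 110]
(350, 271) [ 0.5673 -0.0729  0.1437] [88 85 78]
(350, 274) [ 0.5637 -0.0756  0.0537] [106 107 106]
(415, 262) [ 0.5884 -0.2055  0.1387] [35 35 33]
(415, 268) [ 0.5758 -0.2045  0.1466] [37 35 35]
(415, 271) [ 0.57   -0.2056  0.1393] [51 50 46]
(415, 274) [ 0.5637 -0.2048  0.145 ] [113 109 100]
(415, 277) [ 0.5576 -0.2047  0.1461] [104 105 104]
(268, 214) [0.6719 0.089  0.2133] [97 93 89]
(266, 211) [0.6773 0.0928 0.2156] [35 35 34]
(271, 216) [0.6682 0.0832 0.2126] [86 81 78]
(275, 214) [0.6721 0.0755 0.2133] [32 34 31]
(278, 215) [0.6706 0.0699 0.2111] [33 32 32]
(258, 262) [0.5862 0.1269 0.056 ] [116 120 123]
(440, 281) [ 0.5523 -0.2736  0.0492] [114 118 122]
[[ 0.5796377   0.13854573  0.05      ]
 [ 0.53955227 -0.29532701  0.05      ]]
```

View pics/topcrop.png

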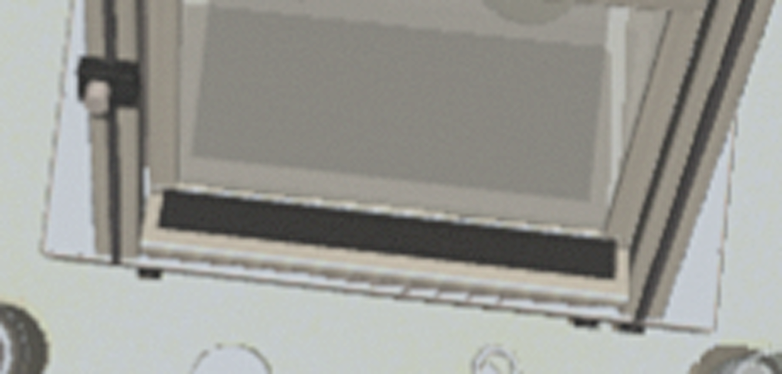

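The top view shows the lip's black strip from (287,247) to (421,270), and the clip at about (262–281, 208–221) on the left rail. I estimate the filler yaw at −5.3°, window about 0.018 and clip about 0.126. I'll move in front of the lip with the fingers shut.

```bash
python3 -m pendant '[[[27,-57,2],0.03,-1],[[27,-57,2],0.03,-1],[[27,-57,2],0.03,-1],[[27,-57,2],0.03,-1],[[27,-57,2],0.03,-1],[[27,-57,2],0.03,-1],[[27,-57,2],0.03,-1],[[27,-57,2],0.03,-1],[[27,-57,2],0.03,-1],[[27,-57,2],0.03,-1],[[0,0,0],0,-1]]' 20
python3 - <<'E'
from h import *
g=grab('wrist'); save('w1.png',cv2.convertScaleAbs(g[0],alpha=1.4)); np.savez('w1.npz',*g); s=env.observe(); print(s['position'],s['tool_rot'],s['time_s'],s['q'],g[5],g[4][:,2])
E
```

```text
time_s: 1.48
position: [0.4708, -0.0614, 0.2477]
tool_rot: [[-0.997, 0.072, -0.002], [0.072, 0.997, -0.003], [0.002, -0.003, -1.0]]
ft_force: [-1.1, 1.0, 0.6]
grip_width: 0.0001
[ 0.47002624 -0.0597326   0.24773176] [[-0.99753238  0.070142   -0.00304251]
 [ 0.07014796  0.99753479 -0.00189868]
 [ 0.00290184 -0.00210742 -0.99999357]] 1.525 [ -21.50860423   13.46663388   83.9126638    -0.16645837   82.7430314
 -107.46507351] [ 0.38801605 -0.05476628  0.39124599] [ 0.32163875 -0.02471854 -0.94653975]
```

View pics/w1.png

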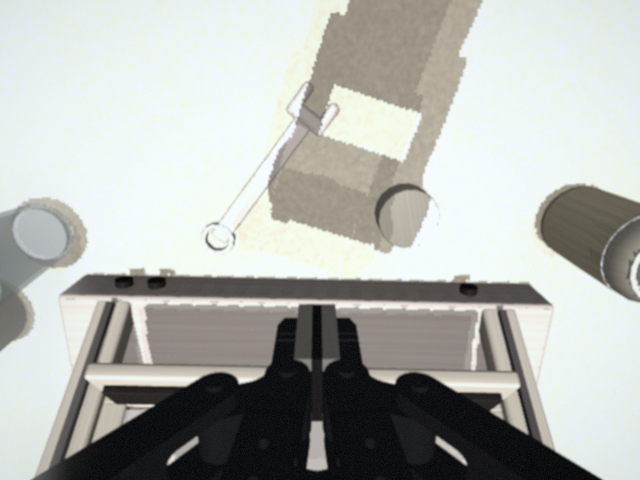

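The wrist view shows the lip's outer edge at about rows 370–380 from (85,370) to (520,380). The shut fingers are at mid width, with the spanner, lids, cup and can well clear. I'll go down in front of the lip.

```bash
python3 -m pendant '[[[12,-5,-42],-0.022,-1],[[12,-5,-42],0,-1],[[10,-5,-42],0,-1],[[0,0,0],0,-1]]'
python3 - <<'E'
from h import *
g=grab('wrist'); save('w2.png',cv2.convertScaleAbs(g[0],alpha=1.4)); np.savez('w2.npz',*g); s=env.observe(); print(s['position'],s['tool_rot'][:,1],s['ft_force'])
im,d,K,D,Rc,tc=g
O=np.array([.714,-.0927,0]);fx=np.array([.9957,-.092,0]);fy=np.array([.092,.9957,0])
for u in (150,200,450):
  for v in range(300,479,8):
    p=pts((u,v),d,K,D,Rc,tc)[0]-O; print(u,v,(p@fx).round(4),(p@fy).round(4),p[2].round(4),im[v,u])
E
```

```text
time_s: 2.02
position: [0.5032, -0.0707, 0.1195]
tool_rot: [[-0.996, 0.089, -0.002], [0.089, 0.996, -0.001], [0.002, -0.002, -1.0]]
ft_force: [-0.0, 0.5, 0.3]
grip_width: -0.0001
[ 0.50392692 -0.07091545  0.12139702] [ 0.0891442   0.9960154  -0.00257601] [1.20955541 0.81685955 0.12060256]
150 300 -0.1618 -0.109 0.0026 [183 188 180]
150 308 -0.1551 -0.1103 0.0012 [178 183 174]
150 316 -0.1541 -0.1071 0.0104 [60 58 57]
150 324 -0.1547 -0.1028 0.0218 [63 58 58]
150 332 -0.1548 -0.0992 0.0316 [63 60 57]
150 340 -0.1537 -0.0967 0.0387 [61 57 56]
150 348 -0.1545 -0.0931 0.0484 [99 93 90]
150 356 -0.1502 -0.093 0.0499 [181 180 175]
150 364 -0.1452 -0.0934 0.0506 [121 115 113]
150 372 -0.14 -0.0939 0.051 [109 102  99]
150 380 -0.1331 -0.0954 0.0492 [107 103  98]
150 388 -0.1285 -0.0954 0.0505 [108 103 100]
150 396 -0.1228 -0.0961 0.0505 [109 103 100]
150 404 -0.1173 -0.0967 0.0508 [110 103 101]
150 412 -0.224 -0.0359 0.1809 [ 6  8 11]
150 420 -0.2234 -0.0353 0.1828 [ 7 11 12]
150 428 -0.2242 -0.034 0.1861 [14 14 16]
150 436 -0.2235 -0.0335 0.1878 [ 8  8 12]
150 444 -0.2232 -0.0328 0.1897 [10
[... 1405 characters left out ...]
348 -0.1535 0.0809 0.0464 [74 70 67]
450 356 -0.1506 0.0801 0.0501 [182 177 172]
450 364 -0.1459 0.0803 0.0511 [124 118 114]
450 372 -0.1412 0.0804 0.0521 [109 103 100]
450 380 -0.135 0.0813 0.0512 [111 106 103]
450 388 -0.2239 0.0368 0.172 [52 49 48]
450 396 -0.2235 0.0361 0.1745 [10 14 14]
450 404 -0.2239 0.0351 0.178 [13 12 15]
450 412 -0.2237 0.0344 0.1804 [12 10 14]
450 420 -0.2239 0.0335 0.1832 [ 9 10 12]
450 428 -0.2241 0.0327 0.1859 [12 13 15]
450 436 -0.2217 0.033 0.1858 [18 21 22]
450 444 -0.2194 0.0332 0.1857 [36 34 34]
450 452 -0.0818 0.0866 0.0515 [94 90 87]
450 460 -0.2049 0.0375 0.1762 [10 10 10]
450 468 -0.2029 0.0375 0.1767 [ 9 10 12]
450 476 -0.2052 0.0359 0.1813 [11 11 12]
```

View pics/w2.png

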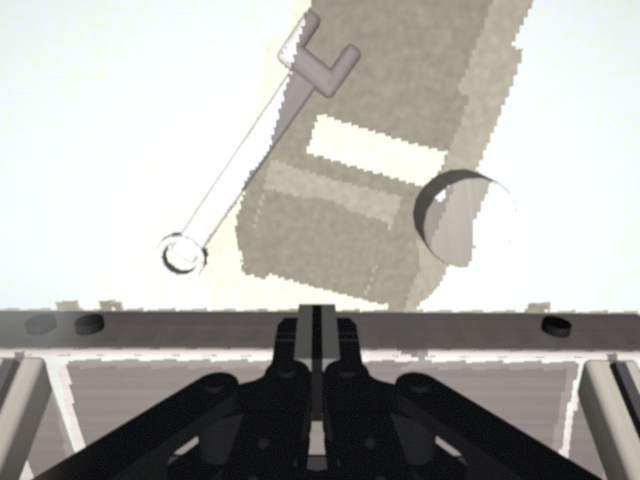

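Bed front measures −154 mm, which confirms the filler frame. The lip is about 50 mm ahead of the TCP, so I'll close in and then feel for it.

```bash
python3 -m pendant '[[[20,-2,0],0,-1],[[18,-2,0],0,-1],[[0,0,0],0,-1]]'; python3 -m pendant '[[[4,0,0],0,-1],[[0,0,0],0,-1]]'; python3 -m pendant '[[[4,0,0],0,-1],[[0,0,0],0,-1]]';python3 -m pendant '[[[4,0,0],0,-1],[[0,0,0],0,-1]]'
```

```text
time_s: 2.45
position: [0.5433, -0.0731, 0.1282]
tool_rot: [[-0.996, 0.087, 0.009], [0.087, 0.996, -0.005], [-0.009, -0.004, -1.0]]
ft_force: [-0.7, -1.0, -0.9]
grip_width: 0.0
time_s: 2.7
position: [0.5467, -0.0725, 0.1303]
tool_rot: [[-0.996, 0.086, 0.011], [0.086, 0.996, -0.006], [-0.011, -0.005, -1.0]]
ft_force: [-1.2, -0.2, 0.8]
grip_width: -0.0
time_s: 2.95
position: [0.5504, -0.0723, 0.1306]
tool_rot: [[-0.996, 0.086, 0.011], [0.086, 0.996, -0.006], [-0.011, -0.005, -1.0]]
ft_force: [0.6, -0.0, -0.7]
grip_width: -0.0002
time_s: 3.2
position: [0.5542, -0.0723, 0.1305]
tool_rot: [[-0.996, 0.086, 0.01], [0.086, 0.996, -0.006], [-0.01, -0.005, -1.0]]
ft_force: [-2.3, 0.2, 1.9]
grip_width: 0.0003
```

```bash
python3 -m pendant '[[[-4,0,-9],0,-1],[[0,0,0],0,-1]]'; for i in 1 2; do python3 -m pendant '[[[4,0,0],0,-1],[[0,0,0],0,-1]]';done;  python3 -m pendant '[[[4,0,0],0,-1]]'
```

```text
time_s: 3.45
position: [0.55, -0.0722, 0.1205]
tool_rot: [[-0.996, 0.086, 0.01], [0.086, 0.996, -0.006], [-0.01, -0.005, -1.0]]
ft_force: [0.2, -0.0, -0.1]
grip_width: -0.0003
time_s: 3.7
position: [0.5543, -0.0723, 0.1205]
tool_rot: [[-0.996, 0.086, 0.01], [0.086, 0.996, -0.006], [-0.01, -0.005, -1.0]]
ft_force: [-0.7, -0.3, 0.4]
grip_width: -0.0
time_s: 3.95
position: [0.5542, -0.0722, 0.1204]
tool_rot: [[-0.996, 0.086, -0.002], [0.086, 0.996, -0.005], [0.001, -0.005, -1.0]]
ft_force: [-2.4, -0.2, 0.9]
grip_width: -0.0002
time_s: 4.08
position: [0.555, -0.0721, 0.1202]
tool_rot: [[-0.996, 0.086, -0.01], [0.086, 0.996, -0.005], [0.01, -0.006, -1.0]]
ft_force: [-26.7, -2.8, 13.0]
grip_width: -0.0001
```

Contact at x≈0.5545, as predicted. I'll push along the slope.

```bash
python3 -m pendant '[[[5.7,-0.5,8.2],0,-1],[[5.7,-0.5,8.2],0,-1]]';  python3 -m pendant '[[[5.7,-0.5,8.2],0,-1],[[5.7,-0.5,8.2],0,-1]]'
python3 - <<'E'
from h import *
g=grab('top'); np.savez('top1.npz',*g)
im,d,K,D,Rc,tc=g
save('top1.png',cv2.convertScaleAbs(cv2.resize(im[190:300,240:470],None,fx=3.4,fy=3.4,interpolation=cv2.INTER_CUBIC),alpha=1.7))
E
```

```text
time_s: 4.32
position: [0.5638, -0.0729, 0.1355]
tool_rot: [[-0.996, 0.086, -0.019], [0.086, 0.996, -0.004], [0.018, -0.006, -1.0]]
ft_force: [-2.5, -0.0, -2.4]
grip_width: -0.0
time_s: 4.58
position: [0.5752, -0.0739, 0.152]
tool_rot: [[-0.996, 0.086, -0.022], [0.086, 0.996, -0.003], [0.021, -0.005, -1.0]]
ft_force: [-3.7, -0.5, -3.3]
grip_width: 0.0
```

View pics/top1.png

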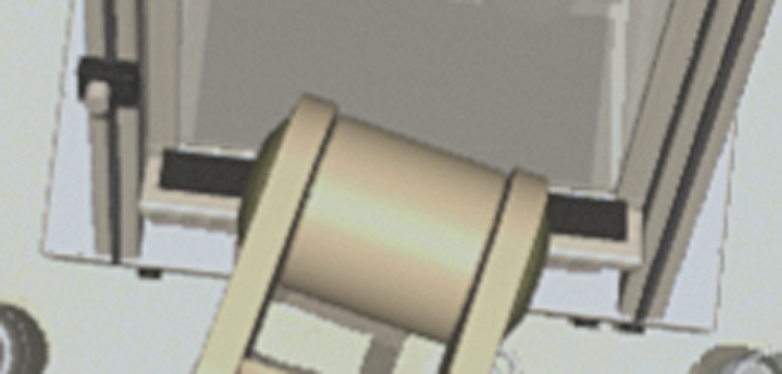

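The lip follows the fingers: its left end is now at crop (145–160, 150–215), and the clip is unchanged at (78–138, 58–106). I'll compute clip and lip in slope coordinates.

```bash
cat > m.py <<'E'
from h import *
O=np.array([.7145,-.0927,0])
c,s_=np.cos(np.radians(35)),np.sin(np.radians(35))
F=np.array([[.9957,-.092,0],[.092,.9957,0],[0,0,1]])
L=np.array([[c,0,-s_],[0,1,0],[s_,0,c]])@F     # rows: x into machine, y left, z up slope
foot=np.array([-.12,0,.1])
def loc(p): return (p-O-F.T@foot)@L.T
def clip(g,box):
    im,d,K,D,Rc,tc=g; u0,v0,u1,v1=box
    v,u=np.mgrid[v0:v1,u0:u1]; px=np.c_[u.ravel(),v.ravel()]
    P=loc(pts(px,d,K,D,Rc,tc)); dark=im[px[:,1],px[:,0]].max(1)<60
    return px,P,dark
def onplane(px,xl,g):  # ray onto local x=xl
    im,d,K,D,Rc,tc=g; r=ray(px,K,D,Rc)@L.T; o=loc(tc)
    return o+r*((xl-o[0])/r[:,0])[:,None]
E
python3 - <<'E'
from m import *
for n in('top0','top1'):
    g=list(np.load(n+'.npz').values())
    px,P,dk=clip(g,(258,200,286,226))
    k=dk&(P[:,2]>.08)&(P[:,2]<.18)&(P[:,0]<.0)
    for y0 in np.arange(.150,.19,.004):
        m=k&(P[:,1]>=y0)&(P[:,1]<y0+.004)
        if m.any(): print(n,round(y0,3),m.sum(),'s',P[m,2].min().round(4),P[m,2].max().round(4),'x',np.median(P[m,0]).round(4))
g=list(np.load('top1.npz').values())
im,d,K,D,Rc,tc=g
# lip left part profile down columns
for u in (284,290,300,415,422):
    v=np.arange(225,275); p=loc(pts(np.c_[v*0+u,v],d,K,D,Rc,tc))
    print(u,[(int(a),*(q*1000).round().astype(int),int(im[a,u].max())) for a,q in zip(v,p) if -.06<q[0]<-.0 and q[2]<.1])
E
```

```text
top0 0.15 6 s 0.1211 0.1249 x -0.0079
top0 0.154 28 s 0.1083 0.1349 x -0.0104
top0 0.158 25 s 0.109 0.137 x -0.0112
top0 0.162 27 s 0.1077 0.1347 x -0.0116
top0 0.166 42 s 0.0878 0.1549 x -0.0096
top0 0.17 36 s 0.0838 0.1558 x -0.0043
top0 0.174 16 s 0.1256 0.1358 x -0.0095
top0 0.178 12 s 0.1263 0.1345 x -0.0107
top0 0.182 22 s 0.1126 0.1358 x -0.012
top0 0.186 12 s 0.1102 0.1341 x -0.0115
top1 0.15 5 s 0.1194 0.1244 x -0.004
top1 0.154 27 s 0.1103 0.1346 x -0.0094
top1 0.158 29 s 0.1097 0.135 x -0.0119
top1 0.162 27 s 0.1081 0.1362 x -0.0119
top1 0.166 40 s 0.0876 0.1555 x -0.0101
top1 0.17 39 s 0.0818 0.1579 x -0.0047
top1 0.174 15 s 0.1295 0.1366 x -0.0087
top1 0.178 12 s 0.1243 0.1368 x -0.0112
top1 0.182 21 s 0.114 0.1349 x -0.0103
top1 0.186 12 s 0.1096 0.1337 x -0.0107
284 [(225, np.int64(-7), np.int64(147), np.int64(91), 88), (226, np.int64(-6), np.int64(148), np.int64(87), 89), (227, np.int64(-10), np.int64(147), np.int64(89), 87), (228, np.int64(-8), np.int64(147), np.int64(84), 88), (229, np.int64(-7), np.int64(147), np.int64(80), 87), (230, np.int64(-8), np.int64(147), n
[... 7262 characters left out ...]
32), np.int64(67), 36), (257, np.int64(-30), np.int64(-132), np.int64(67), 35), (258, np.int64(-34), np.int64(-132), np.int64(70), 32), (259, np.int64(-35), np.int64(-132), np.int64(68), 30), (260, np.int64(-35), np.int64(-132), np.int64(65), 45), (261, np.int64(-40), np.int64(-132), np.int64(67), 95), (262, np.int64(-39), np.int64(-133), np.int64(63), 116), (263, np.int64(-44), np.int64(-132), np.int64(66), 115), (264, np.int64(-44), np.int64(-133), np.int64(63), 115), (265, np.int64(-47), np.int64(-133), np.int64(63), 117), (266, np.int64(-47), np.int64(-133), np.int64(60), 112), (267, np.int64(-49), np.int64(-133), np.int64(60), 98), (268, np.int64(-47), np.int64(-134), np.int64(54), 84)]
```

Lip mid-thickness is at s≈58.5 mm and the clip point at ≈122 mm, so about 63 mm remain. I'll push roughly 49 mm and re-measure.

```bash
cat >> m.py <<'E'
def report(n):
    g=grab('top'); np.savez(n+'.npz',*g); im=g[0]
    save(n+'.png',cv2.convertScaleAbs(cv2.resize(im[170:280,240:470],None,fx=3.4,fy=3.4,interpolation=cv2.INTER_CUBIC),alpha=1.7))
    px,P,dk=clip(g,(270,180,440,275))
    for side in(1,-1):
        y=P[:,1]*side
        st=dk&(y>.10)&(y<.136)&(P[:,0]<-.013)&(P[:,0]>-.031)
        br=~dk&(y>.10)&(y<.146)&(P[:,0]<-.035)&(P[:,0]>-.043)&(im[px[:,1],px[:,0]].max(1)>105)
        print(side,'lip s via strip',(np.median(P[st,2])-.012).round(4),st.sum(),'via bar',(np.median(P[br,2])-.006).round(4),br.sum())
    px,P,dk=clip(g,(258,200,283,226)); k=dk&(P[:,1]>.154)&(P[:,1]<.166)&(P[:,2]>.1)&(P[:,2]<.145)
    print('clip mean s',P[k,2].mean().round(4),'t',env.observe()['time_s'])
E
python3 -m pendant '[[[5.7,-0.5,8.2],0,-1],[[5.7,-0.5,8.2],0,-1],[[5.7,-0.5,8.2],0,-1]]';  python3 -m pendant '[[[5.7,-0.5,8.2],0,-1],[[5.7,-0.5,8.2],0,-1]]'; python3 -c "
from m import *
report('top2')"
```

```text
time_s: 5.0
position: [0.5935, -0.0756, 0.1784]
tool_rot: [[-0.996, 0.086, -0.021], [0.086, 0.996, -0.004], [0.021, -0.006, -1.0]]
ft_force: [-4.2, -0.9, -2.3]
grip_width: 0.0
time_s: 5.25
position: [0.6056, -0.0767, 0.1958]
tool_rot: [[-0.996, 0.086, -0.021], [0.086, 0.996, -0.004], [0.021, -0.006, -1.0]]
ft_force: [-4.5, -1.7, -3.3]
grip_width: -0.0001
1 lip s via strip 0.1112 127 via bar 0.1112 50
-1 lip s via strip 0.1109 134 via bar 0.1101 46
clip mean s 0.1256 t 5.3
```

View pics/top2.png

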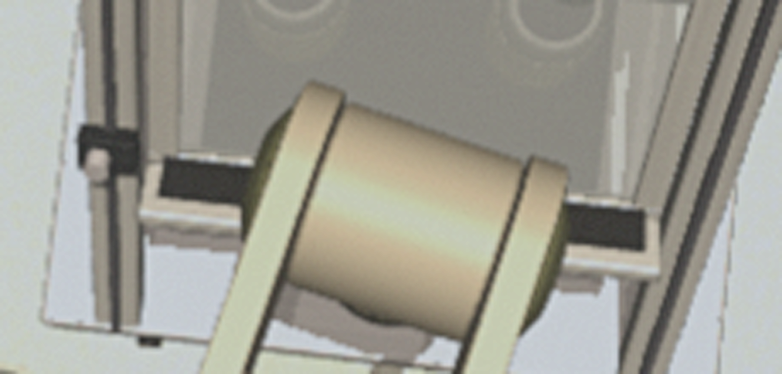

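Run:
```python
from m import *
Ps=[]
for n in('top0','top1'):
    g=list(np.load(n+'.npz').values()); px,P,dk=clip(g,(258,200,284,226)); k=dk&(P[:,1]>.149)&(P[:,1]<.166)&(P[:,2]>.1)&(P[:,2]<.145); Ps.append(P[k]); 
    if n=='top0':
        for v in range(204,225): print(v,' '.join('%3d'%g[0][v,u].max() for u in range(268,288)))
P=np.vstack(Ps)
for a in np.arange(.106,.138,.002):
    m=(P[:,2]>=a)&(P[:,2]<a+.002); print(a.round(3),m.sum(),np.median(P[m,0]).round(4) if m.any() else'',P[m,1].min().round(4) if m.any() else'')
g=list(np.load('top0.npz').values())
print(onplane([(276,220.5),(276,214),(276,208),(281,214.5)],-.0115,g).round(4))
```

```text
204  89  90  76  44  43  49  73  89  91  88  87  79  58  49  59  73  89  91  90  89
205  90  91  76  47  42  46  69  89  90  90  87  81  61  50  60  74  90  90  90  89
206  71  76  69  46  44  45  69  92  92  90  88  83  61  51  62  74  89  90  88  89
207  41  49  51  44  44  41  51  68  69  70  75  72  57  51  61  74  89  91  88  88
208  32  34  37  39  42  38  35  38  38  40  47  50  43  52  63  74  90  90  89  89
209  33  34  34  32  35  35  32  34  30  31  33  32  35  52  62  74  89  91  89  90
210  34  34  33  33  35  33  33  34  31  33  31  31  36  52  63  72  89  90  88  89
211  39  37  40  37  37  35  35  32  33  33  33  28  34  51  63  73  88  90  89  89
212  36  35  35  33  34  36  33  38  37  40  36  33  32  47  61  72  88  91  89  88
213  53  44  41  34  29  32  32  34  35  35  37  31  29  46  61  73  88  89  88  90
214  97  95  85  58  32  29  31  34  33  32  31  30  30  46  59  72  90  90  88  88
215 114 113 104  78  43  32  32  34  33  35  33  31  31  40  58  73  89  89  88  89
216 112 112 104  86  54  33  34  33  35  32  35  32  33  43  57  73  87  89  89  89
217 112 
[... 469 characters left out ...]
45  55  71  87  89  89  90
223  73  69  57  44  33  39  67  93  92  91  92  87  68  46  56  71  87  88  89  89
224  61  58  50  40  37  40  67  92  92  90  91  86  69  47  56  71  88  89  89  89
0.106 1 -0.0109 0.1645
0.108 7 -0.0115 0.1567
0.11 8 -0.0109 0.1546
0.112 6 -0.0121 0.1549
0.114 13 -0.0119 0.1557
0.116 5 -0.0134 0.1577
0.118 17 -0.0126 0.1531
0.12 15 -0.0088 0.1537
0.122 16 -0.0113 0.1523
0.124 10 -0.0127 0.1539
0.126 13 -0.0094 0.1547
0.128 13 -0.0111 0.1547
0.13 21 -0.0056 0.1549
0.132 35 -0.0086 0.1555
0.134 13 -0.0064 0.1559
0.136 5 -0.0051 0.1559
0.138 1 0.0038 0.1565
[[-0.0115  0.1624  0.1072]
 [-0.0115  0.1621  0.1261]
 [-0.0115  0.1618  0.1431]
 [-0.0115  0.1524  0.1263]]
```

About 9 to 10 mm remain by depth (clip 0.1195–0.122, lip 0.111). A smaller push next.

```bash
python3 -m pendant '[[[4.3,-0.4,6.1],0,-1],[[0,0,0],0,-1]]'
python3 - <<'E'
from m import *
report('top3')
g=grab('scene'); np.savez('scene3.npz',*g)
a=cv2.convertScaleAbs(cv2.resize(g[0][130:210,290:390],None,fx=5,fy=5,interpolation=cv2.INTER_CUBIC),alpha=1.6)
b=cv2.imread('pics/top3.png')[50:320,40:340,::-1]
c=np.zeros((400,800,3),np.uint8); c[:,:500]=a; c[:270,500:]=b; save('cmp.png',c)
E
```

```text
time_s: 5.55
position: [0.6117, -0.0773, 0.2041]
tool_rot: [[-0.996, 0.086, -0.017], [0.086, 0.996, -0.005], [0.016, -0.006, -1.0]]
ft_force: [-0.8, -0.1, 0.8]
grip_width: 0.0002
1 lip s via strip 0.1219 132 via bar 0.1219 48
-1 lip s via strip 0.1217 133 via bar 0.1213 51
clip mean s 0.1257 t 5.6
```

View pics/cmp.png

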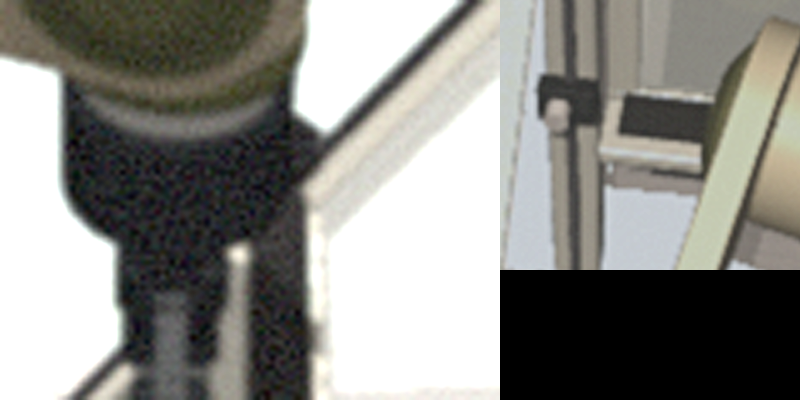

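In the top crop, the lip's left end lies at right (600–620, 90–160) beside the clip's nose at (598,100). The numbers put the lip at 0.1218 and the clip at about 0.121, so they are level. In the scene view the arm hides the clip. I'll draw back straight away from the lip and check.

```bash
python3 -m pendant '[[[-10,1,-4],0,-1],[[-30,3,0],0,-1],[[-50,5,0],0,-1],[[-50,30,0],0,-1],[[-40,50,0],0,-1],[[-20,55,0],0,-1],[[0,0,0],0,-1]]'
python3 - <<'E'
from m import *
report('top4')
g=grab('scene'); np.savez('scene4.npz',*g)
a=cv2.convertScaleAbs(cv2.resize(g[0][140:220,300:400],None,fx=5,fy=5,interpolation=cv2.INTER_CUBIC),alpha=1.6)
b=cv2.imread('pics/top4.png')[50:320,40:340,::-1]
c=np.zeros((400,800,3),np.uint8); c[:,:500]=a; c[:270,500:]=b; save('cmp4.png',c)
# clip & lip end from scene depth
px,P,dk=clip(g,(310,140,420,225))
k=dk&(P[:,1]>.15)&(P[:,1]<.19)&(P[:,0]<.004)&(P[:,2]>.1)&(P[:,2]<.145)&(P[:,0]>-.02)
print('scene clip',k.sum(),np.percentile(P[k,2],[3,50,97]).round(4))
t=np.array(list(np.load('top4.npz').values())[0],int); z=np.array(list(np.load('top0.npz').values())[0],int)
print('change outside window', (np.abs(t-z).max(2)[200:226,258:279]>25).sum(), (np.abs(t-z).max(2)[275:320,200:500]>40).sum())
E
```

```text
time_s: 6.52
position: [0.4095, 0.0688, 0.1998]
tool_rot: [[-0.996, 0.087, -0.002], [0.087, 0.996, -0.004], [0.002, -0.005, -1.0]]
ft_force: [0.5, 0.0, -0.1]
grip_width: 0.0
1 lip s via strip 0.1222 129 via bar 0.1211 50
-1 lip s via strip 0.1218 134 via bar 0.1206 52
clip mean s 0.1257 t 6.575
scene clip 92 [0.1149 0.1304 0.1422]
change outside window 0 135
```

View pics/cmp4.png

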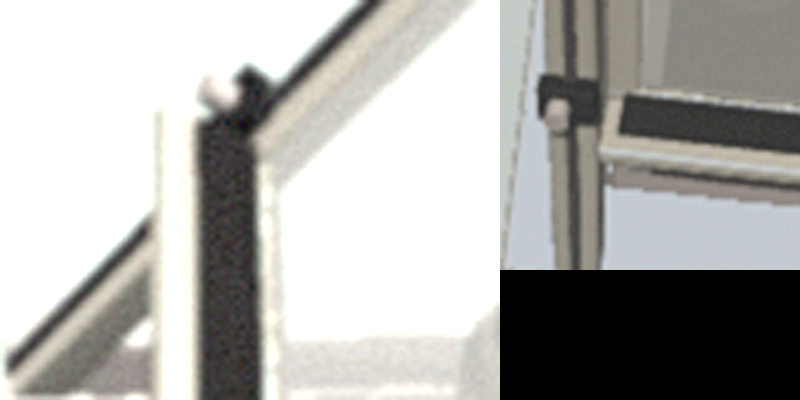

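Left, scene: the clip at (205–265, 65–130) is partly hidden behind the lip's end at (160–200, 105–125). Right, top: the lip's end is beside the nose. One cross-check from the scene camera, using its unobstructed first picture for the clip.

Run:
```python
from m import *
g0=list(np.load('scene0.npz').values()); g=list(np.load('scene4.npz').values())
px,P,dk=clip(g0,(335,145,362,178))
k=dk&(P[:,1]>.14)&(P[:,1]<.195)&(P[:,0]<-.006)&(P[:,0]>-.02)&(P[:,2]>.09)&(P[:,2]<.155)
print('scene0 clip face',k.sum(),np.percentile(P[k,2],[2,10,50,90,98]).round(4),np.median(P[k],0).round(4))
n=k&(P[:,1]<.158); print('nose',P[n][:,1:].round(3).tolist()[:20])
im=g[0]; px,P,dk=clip(g,(310,140,420,330))
for lo,hi in((.1,.136),(-.136,-.1),(-.05,.05)):
    st=dk&(P[:,1]>lo)&(P[:,1]<hi)&(P[:,0]<-.013)&(P[:,0]>-.031)&(abs(P[:,2]-.133)<.02); br=~dk&(P[:,1]>lo)&(P[:,1]<hi)&(P[:,0]<-.036)&(P[:,0]>-.043)&(abs(P[:,2]-.127)<.02)
    print('scene lip',(np.median(P[st,2])-.012).round(4),st.sum(),(np.median(P[br,2])-.006).round(4),br.sum())
```

```text
scene0 clip face 95 [0.1079 0.112  0.1251 0.1319 0.1329] [-0.0113  0.1591  0.1251]
nose [[0.158, 0.133], [0.156, 0.13], [0.153, 0.133], [0.156, 0.132], [0.155, 0.127], [0.155, 0.128], [0.157, 0.128], [0.153, 0.132], [0.158, 0.12], [0.157, 0.122], [0.155, 0.124], [0.155, 0.125], [0.156, 0.126], [0.157, 0.126], [0.155, 0.129], [0.155, 0.121], [0.154, 0.123], [0.155, 0.123], [0.156, 0.124], [0.154, 0.126]]
scene lip 0.1202 91 0.1204 51
scene lip 0.1199 158 0.1203 86
scene lip 0.1199 332 0.1204 188
```

Scene camera: clip centre at 0.1204 and lip at 0.1202. They agree, so I'm handing in.

```bash
python3 -c "
from rig import ticket
print(ticket.close_job())"
```

```text
the job is handed in; nothing more can be done
None
```

The window is open to the clip, and I handed the job in at about 6.6 s of the 38 s allowed. I pushed the lip up by its lower edge with the shut fingertips, about 0.10 m along the slope, then drew the arm back clear.

- **Level:** after letting go, the scene camera puts the lip at 0.120 m and the clip at 0.120 m. The top camera puts the lip at 0.121–0.122 m and the clip at 0.120–0.122 m. They agree to about 1–2 mm, and the window did not move when I released it.
- **Clip centre in the script:** my script's automatic mean for the clip read 0.1257 m. I discounted it because it also counts the block's upper side face. I used the block's edges instead.
- **Contact:** because the tool always points straight down, the fingers pressed on the lip's lower outer edge, not flat against its underside. The largest force I read was about 30 N at first contact, and about 5 N while pushing. The force was zero at the end.
- **Other items:** the clip area is unchanged in the images. A difference check on the table strip in front flagged 135 pixels. I put these down to the arm's shadow but did not check each object separately.

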